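# Loosen the grinding beads and present the ball tray over the jar

## Robot

A 7-joint arm with a two-finger parallel gripper is mounted at the origin on the work surface. World frame = base frame: x ahead of the robot, y to its left, z up, the work surface at z = 0. Lengths are in m, angles in rad, forces in N, time in s.
With the tool pointing down it reaches from about 0.4 to 0.85 m from the base axis. Payload 10.4 kg.
Tool frame: the origin (TCP) lies at the very end of the fingers, on their centre line; the grasp point (between the pads) lies 19 mm behind it (r.pinch_z is the distance from the TCP to the grasp point, in m); z points along the fingers, y is the line along which they close (so a half turn about z gives the same grasp; the last joint's range is limited). The gripper opens to 87 mm and grips with 3 to 60 N. Pads are 19 mm wide; open, the fingers measure 117 mm over their backs; the gripper's body (75 mm by 190 mm) begins 51 mm behind the grasp point.
Start: joints at [1.136, 0.332, -0.065, 1.46, 0.022, 1.35, -0.088], TCP at [0.25, -0.573, 0.223] pointing down, gripper open.
Joint ranges: [-2.6, 2.6], [-0.5, 2.12], [-1.47, 1.34], [0.16, 2.42], [-1.27, 4.41], [0.06, 2.06], [-2.6, 2.6]. Speed limits (rad/s): [2.22, 2.22, 2.79, 2.79, 3.14, 3.14, 3.14].

## Interface

Orientations are given as a unit quaternion [x, y, z, w].
In Python, from bench import sensors, vision, r gives the robot as it stands.
- The arm moves only by the shell command python3 -m crank 'ROWS' [OPENING] [FORCE]. ROWS is JSON, a list of rows, each a list of 2 entries, a list of its own where there are three numbers: the shift along the tool's x, y, z normalised to -1 to 1, where 1 is 3 cm, then the turn about the tool's z normalised to -1 to 1, where 1 is 8 degrees. A call has 1 to 12 rows; each row shifts and turns the commanded pose from where the row before left it, along the tool's axes as they then stand; what a row does not reach is not made up. A row lasts 1/8 s, in which the tool goes at most 62.5 mm and 10.7 degrees, less where a joint would pass 70% of its speed; a pose out of reach is approached as far as the arm can. A call with a number of a shift or a turn outside -1 to 1 is refused whole. A call with a gripper value outside its range is refused whole. OPENING is the opening, from 0 (shut) to 1 (fully open), set as the call begins (- or left out, the last holds). The fingers move at their own pace and stop on an object; FORCE is the grip in N (left out, the last holds). Time passes only in rows, so rows that do not move let the fingers close. It gives the time, the measured TCP pose, the force, the opening and the grip force at its end, in the units of the state.
- sensors.read_state(): the state, without advancing time (a new reading comes with each control period).
- vision.camera(name): name is "side" or "top" or "wrist"; returns the picture (420x560x3 uint8, red, green, blue); there is no depth.
- vision.camera_model(name): a dict with "vertical_fov" (degrees; the focal length in pixels is half the picture's height over the tangent of half this angle, whatever the lens; pixels are square), "cx", "cy" (the principal point, pixels), "dist" ([k1, k2, p1, p2, k3] as OpenCV has them; the pictures are not rectified), "camera_from_world" (4x4, takes a point from world to camera coordinates); the wrist camera has in their place "hand_eye" (4x4, takes a point from camera to tool coordinates, whose origin is the TCP and whose axes are the flange's). Camera axes: x right, y down, z forward; pixel columns grow to the right and rows downward; lengths in m; the calibration is good to about 2 mm. A picture is of the moment at which its call begins: read the wrist's pose just before it. camera_model takes no time and is no camera call.
- r.close_job(): hands the job in; it is judged then, once.
The state is a dict: "time": time; "joint_positions": joint angles; "joint_vel": joint speeds; "joint_torque": joint torques, N m; "ee_pos": TCP position; "eef_rot": TCP orientation; "ft_force": force on the tool from outside, world axes, zero at the start; "torque": the same for the moment, N m; "width": finger opening in m; "grip_force": force on a finger pad.
Only numpy, scipy, OpenCV 4.12 (cv2) and the standard library are available. Lean on these libraries where they do the work, as an engineer would, in place of code of your own. Each camera call takes 0.05 s, during which the arm holds its last target. There are 200 camera calls.

## Task

Get the grinding jar ready for its big ball: take the stirring rod from its holder and with its end down near the floor of the jar stir the beads round and round, wide enough to shift every one, for three full turns, then stand the rod back in its holder. Then pick up the ball tray by its grip block and carry it so that the steel ball never gets out of its pocket, and finish while holding the tray still and level, with the ball's pocket over the middle of the grinding jar and the tray a few centimetres above the rim, touching nothing but the gripper. Keep the beads in the jar and do not push the flask, bottle, bowl or small jar about.

Things in the scene. Friction and masses are not known exactly. Their poses are not given: they have to be found in the camera images.
- jar: Grinding jar with the six beads: round open steel jar, outside diameter 96, inside 86 mm, on a 120 mm square, 8 mm thick foot, bolted to the bench. Origin on its axis at bench level; inner floor 14 mm and rim 78 mm above it; z up. An identical but empty spare jar (not listed) is bolted 130 to 230 mm from it, to its left or right (along y).
- jar_rim (a point): Centre of the mouth of the grinding jar, on its axis at rim height (78 mm above the bench).
- bead0_center (a point): Centre of a loose white ceramic bead, 16 mm in diameter, 13 g; six of them lie in one layer on the jar's floor, in a rough ring about 21 mm from the jar's axis, none at the middle
- bead1_center (a point): Centre of a loose white ceramic bead, 16 mm in diameter, 13 g; six of them lie in one layer on the jar's floor, in a rough ring about 21 mm from the jar's axis, none at the middle
- bead2_center (a point): Centre of a loose white ceramic bead, 16 mm in diameter, 13 g; six of them lie in one layer on the jar's floor, in a rough ring about 21 mm from the jar's axis, none at the middle
- bead3_center (a point): Centre of a loose white ceramic bead, 16 mm in diameter, 13 g; six of them lie in one layer on the jar's floor, in a rough ring about 21 mm from the jar's axis, none at the middle
- bead4_center (a point): Centre of a loose white ceramic bead, 16 mm in diameter, 13 g; six of them lie in one layer on the jar's floor, in a rough ring about 21 mm from the jar's axis, none at the middle
- bead5_center (a point): Centre of a loose white ceramic bead, 16 mm in diameter, 13 g; six of them lie in one layer on the jar's floor, in a rough ring about 21 mm from the jar's axis, none at the middle
- rod: Stirring rod, loose, 48-78 g, 190 mm long: steel shaft 9 mm in diameter, 120 mm long, then a round black plastic handle 16 mm in diameter, 70 mm long. Starts standing upright in the holder, handle up. Origin at the middle of its lower end, its z runs up the rod.
- rod_tip (a point): Lower end of the rod (same as its origin).
- rod_grip (a point): Middle of the rod's handle, on its axis, 155 mm from the lower end; about 165 mm above the bench when the rod stands in the holder.
- holder: White plastic rod holder, 70 x 70 x 65 mm block, fixed to the bench. Origin at the centre of its underside. One hole in the middle of the top, 16 mm in diameter, with a mouth widened by a 4 mm chamfer, 55 mm deep (its floor is 10 mm above the bench).
- holder_hole0 (a point): Centre of the mouth of the holder's hole, on its top face, 65 mm above the bench.
- tray: Ball tray, loose, 0.15-0.27 kg: flat aluminium plate 150 (x) x 70 (y) x 6 mm. Black grip block at its middle, 40 mm along x, 16 mm along y, from 6 to 61 mm above the underside. Round pockets with 3 mm high rims (inside diameter 40, outside 50 mm) 48 mm from the middle on +x (holds the ball) and -x (empty). Origin: centre of the underside, z up. +x points roughly to the robot's left (+y).
- tray_grip (a point): A point inside the tray's grip block, on its axis, 43 mm above the tray's underside: good height to pinch it, fingers closing along the tray's y.
- tray_pocket (a point): Centre of the floor of the pocket with the ball, 48 mm from the tray's middle along its +x, 6 mm above the underside.
- ball_center (a point): Centre of the loose steel grinding ball, 26 mm in diameter, about 70 g; free to roll about inside its pocket, its centre up to 12 mm from the middle of the pocket before it meets the rim.
- flask: Bystander: conical glass flask, 84 mm wide, 130 mm tall, loose. Origin at the centre of its underside.
- reagent: Bystander: amber glass bottle, 60 mm across, 130 mm tall, loose. Origin at the centre of its underside.
- dish: Bystander: small white porcelain bowl, 70 mm across, 30 mm tall, loose. Origin at the centre of its underside.
- sample_jar: Bystander: small lidded glass jar, 44 mm across, 50 mm tall, loose. Origin at the centre of its underside.
Not all that is in view belongs to the job. What is shaped like the rod but red is not meant.

How it is judged:
By the outcome, as a careful person would: the job done as asked, in the order asked, and still so for the second after the job is handed in, while the arm keeps its last pose, push and grip.
It also fails if it takes over 72 s, if anything falls off the work surface, if the arm or the gripper's body presses on something with over 40 N, if the wrist force passes 120 N, or if a joint passes its speed limit or range.

## Working session

There is one attempt and no reset: what is moved stays moved. The work goes in short steps, Python scripts to look and compute and a shell command to move; the robot and the scene stay as the last step left them, time stands still between calls to the robot, and variables do not carry over. Pictures are saved under pics/ and viewed, at most 10 in all, crops included, and the job is handed in when it is done.

```bash
mkdir -p pics; ls; cat > h.py <<'E'
import numpy as np,cv2
from bench import sensors,vision,r
from scipy.spatial.transform import Rotation as R
def K(m):
    f=210/np.tan(np.radians(m["vertical_fov"])/2)
    return np.array([[f,0,m["cx"]],[0,f,m["cy"]],[0,0,1]])
def c2w(name,s=None):
    m=vision.camera_model(name)
    if name=="wrist":
        T=np.eye(4);T[:3,:3]=R.from_quat(s["eef_rot"]).as_matrix();T[:3,3]=s["ee_pos"]
        return m,T@np.array(m["hand_eye"])
    return m,np.linalg.inv(np.array(m["camera_from_world"]))
def ray(name,px,s=None):
    m,T=c2w(name,s)
    u=cv2.undistortPoints(np.array([[px]],float),K(m),np.array(m["dist"],float))[0,0]
    return T[:3,3],T[:3,:3]@np.array([u[0],u[1],1])
def atz(name,px,z,s=None):
    o,d=ray(name,px,s); return (o+d*(z-o[2])/d[2]).round(4)
def tri(a,b):
    A=np.zeros((3,3));B=np.zeros(3)
    for o,d in(a,b):
        d=d/np.linalg.norm(d);P=np.eye(3)-np.outer(d,d);A+=P;B+=P@o
    return np.linalg.solve(A,B).round(4)
def proj(name,p,s=None):
    m,T=c2w(name,s);W=np.linalg.inv(T)
    return cv2.projectPoints(np.array([p],float),cv2.Rodrigues(W[:3,:3])[0],W[:3,3],K(m),np.array(m["dist"],float))[0][0,0].round(1)
def snap(name,fn,crop=None):
    s=sensors.read_state();im=vision.camera(name)
    if crop:
        x0,y0,x1,y1,k=crop; im=cv2.resize(im[y0:y1,x0:x1],None,fx=k,fy=k,interpolation=cv2.INTER_CUBIC)
    cv2.imwrite("pics/"+fn,im[:,:,::-1]); return s
def togo(p,s=None):
    "shift to world point p in tool axes, units of 3cm"
    s=s or sensors.read_state()
    return (R.from_quat(s["eef_rot"]).inv().apply(np.array(p)-s["ee_pos"])/0.03).round(3)
E
python3 - <<'E'
from h import *
s=snap("top","t0.png",(0,0,560,420,1.4));snap("side","s0.png",(0,0,560,420,1.4))
print(s)
for n in("top","side"):
    m,T=c2w(n);print(n,m["vertical_fov"],T.round(3))
print(vision.camera_model("wrist"),r.pinch_z)
E
```

```text
pics
{'time': 0.0, 'joint_positions': array([ 1.136417  ,  0.33285279, -0.06467428,  1.46092451,  0.02162737,
        1.34988093, -0.08846894]), 'joint_vel': array([ 0.00096352,  0.00061983,  0.00030964,  0.00176148,  0.0001705 ,
       -0.00042694, -0.00024109]), 'joint_torque': array([ 5.22043456e-05, -6.23239660e+01,  2.46683531e-02, -3.89892197e+01,
       -6.12649578e-02,  3.96263378e-02,  1.52885941e-04]), 'ee_pos': array([ 0.24997412, -0.57242736,  0.22177382]), 'eef_rot': array([ 9.78875849e-01,  2.04454405e-01, -1.87478446e-04, -6.58642082e-04]), 'ft_force': array([-0.56717177,  0.40191347,  0.63237599]), 'torque': array([0.01772391, 0.02792405, 0.0011745 ]), 'grip_force': 0.0, 'width': 0.08688327070406274}
top 47.50425504332656 [[-0.000e+00 -9.830e-01  1.860e-01  3.840e-01]
 [-1.000e+00  1.000e-03  2.000e-03 -1.200e-02]
 [-2.000e-03 -1.860e-01 -9.830e-01  1.101e+00]
 [ 0.000e+00  0.000e+00  0.000e+00  1.000e+00]]
side 47.371468408253335 [[ 0.997 -0.039  0.059  0.516]
 [-0.07  -0.677  0.733 -0.775]
 [ 0.011 -0.735 -0.678  0.812]
 [ 0.     0.     0.     1.   ]]
{'vertical_fov': 60.5853144089801, 'cx': 283.1709052799665, 'cy': 210.86450833249427, 'dist': array([-0.02811595,  0.        ,  0.        ,  0.        ,  0.        ]), 'hand_eye': array([[-8.44736914e-04, -9.53058989e-01, -3.02783503e-01,
         8.20315558e-02],
       [ 9.99999640e-01, -7.79267661e-04, -3.37034742e-04,
         3.31759412e-04],
       [ 8.52645982e-05, -3.02783678e-01,  9.53059304e-01,
        -1.62146806e-01],
       [ 0.00000000e+00,  0.00000000e+00,  0.00000000e+00,
         1.00000000e+00]])} 0.0187
```

View pics/t0.png

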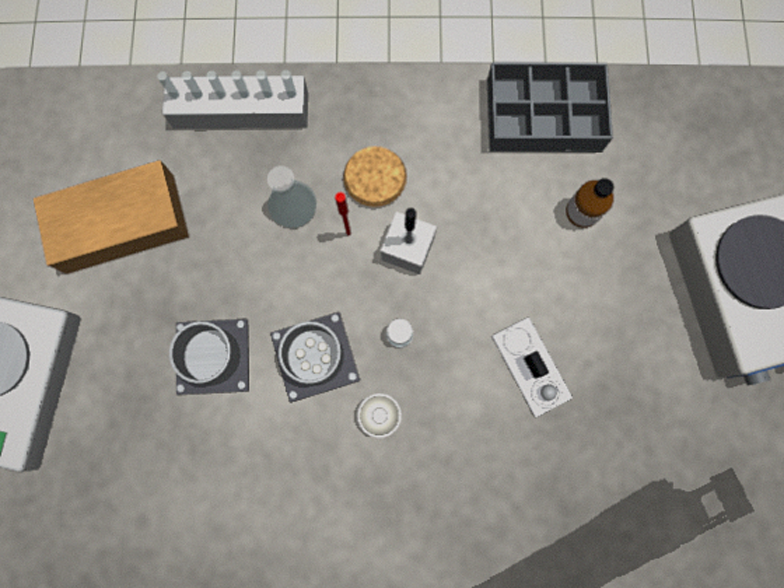

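View pics/s0.png

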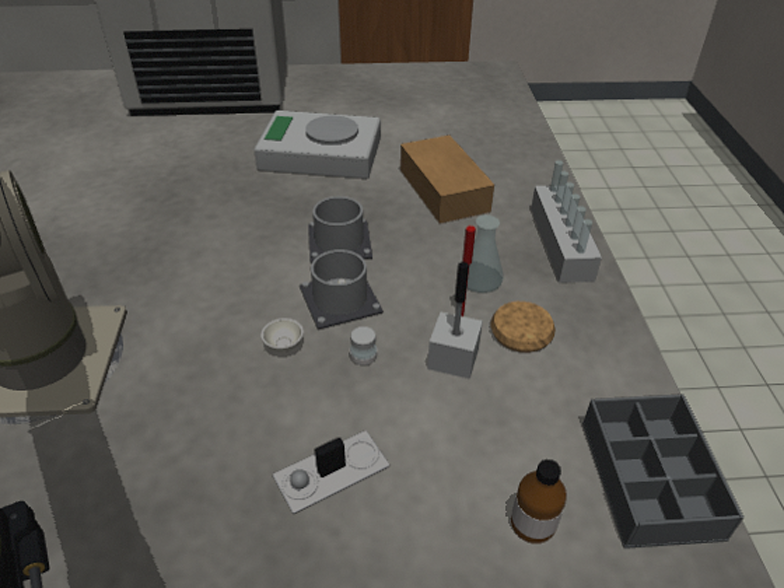

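The top view shows the beaded jar's rim centred near (309,353), and the holder near (410,236) with the black-handled rod's top at (411,212). The tray grip block is near (536,364) with the ball at (549,393). The red rod and the flask stand to the left of the holder. The side view agrees.

```bash
python3 - <<'E'
from h import *
q=lambda *p:(np.array(p)/1.4)
print("jar rim",atz("top",q(309,352),.078),"foot corners",[atz("top",q(*p),.008) for p in[(272,330),(341,313),(359,380),(293,401)]])
print("rim side",atz("side",q(339,268),.078))
print("holder top corners",[atz("top",q(*p),.065) for p in[(394,213),(437,231),(424,266),(382,250)]])
print("holder side",[atz("side",q(*p),.065) for p in[(439,314),(482,321),(474,352),(430,344)]])
print("rod top",tri(ray("top",q(411,211)),ray("side",q(464,264))),atz("top",q(411,211),.2))
print("rod entry",atz("top",q(408,240),.065),atz("side",q(457,332),.065))
print("tray corners",[atz("top",q(*p),.006) for p in[(493,333),(529,318),(572,399),(537,416)]])
print("grip",tri(ray("top",q(538,363)),ray("side",q(330,443))))
print("ball",atz("top",q(549,392),.019),"empty",atz("top",q(518,340),.007))
for n,p,h in[("dish",(379,415),.03),("sjar",(399,331),.05),("flask",(281,178),.13),("red",(341,198),.2),("reag",(603,188),.13),("cork",(375,172),.03)]:print(n,atz("top",q(*p),h))
s=sensors.read_state();print(R.from_quat(s["eef_rot"]).as_matrix().round(3))
E
```

```text
jar rim [0.491  0.1162 0.078 ] foot corners [array([0.5347, 0.1871, 0.008 ]), array([0.5631, 0.0733, 0.008 ]), array([0.4525, 0.0425, 0.008 ]), array([0.4186, 0.1493, 0.008 ])]
rim side [0.4941 0.1138 0.078 ]
holder top corners [array([ 0.7175, -0.0147,  0.065 ]), array([ 0.6873, -0.0838,  0.065 ]), array([ 0.6294, -0.0623,  0.065 ]), array([0.6558, 0.0046, 0.065 ])]
holder side [array([0.654 , 0.0037, 0.065 ]), array([ 0.721 , -0.0165,  0.065 ]), array([ 0.6973, -0.0833,  0.065 ]), array([ 0.632 , -0.0624,  0.065 ])]
rod top [ 0.6767 -0.0382  0.2025] [ 0.677  -0.0383  0.2   ]
rod entry [ 0.6723 -0.0371  0.065 ] [ 0.6774 -0.0389  0.065 ]
tray corners [array([ 0.5297, -0.1782,  0.006 ]), array([ 0.5547, -0.2388,  0.006 ]), array([ 0.4211, -0.3042,  0.006 ]), array([ 0.3941, -0.2459,  0.006 ])]
grip [ 0.4762 -0.2378  0.0648]
ball [ 0.4321 -0.264   0.019 ] empty [ 0.5179 -0.219   0.007 ]
dish [0.396  0.0094 0.03  ]
sjar [ 0.5272 -0.0224  0.05  ]
flask [0.7532 0.159  0.13  ]
red [0.6964 0.0606 0.2   ]
reag [ 0.7371 -0.3355  0.13  ]
cork [0.8014 0.0173 0.03  ]
[[ 0.916  0.4   -0.001]
 [ 0.4   -0.916  0.001]
 [-0.    -0.001 -1.   ]]
```

```bash
python3 -m crank '[[[0.5,-0.25,-0.5],0],[[1,-0.53,-0.5],0],[[1,-0.53,-0.3],0],[[1,-0.53,0],0],[[1,-0.53,0],0],[[1,-0.53,0],0],[[1,-0.53,0],0],[[1,-0.53,0],0],[[1,-0.53,0],0],[[1,-0.53,0],0],[[1,-0.53,0],0],[[1,-0.53,0],0]]' 1 40
python3 -m crank '[[[1,-0.53,0],0],[[1,-0.53,0],0],[[1,-0.53,0],0],[[1,-0.53,0],0],[[1,-0.53,0],0],[[1,-0.53,0],0],[[1,-0.53,0],0],[[0.8,-0.4,0],0],[[0.5,-0.25,0],0],[[0.3,-0.15,0],0],[[0,0,0],0],[[0,0,0],0]]'
python3 - <<'E'
from h import *
s=snap("wrist","w1.png",(0,0,560,420,1.4))
print(s["eef_rot"],s["joint_positions"].round(2),togo((.676,-.038,.26)),[proj("wrist",(.676,-.038,z),s)*1.4 for z in(.065,.2)],[proj("wrist",(.491,.116,.078),s)*1.4])
E
```

```text
time: 1.6
ee_pos: [0.4943, -0.2654, 0.2628]
eef_rot: [0.979, 0.205, 0.0, 0.0]
ft_force: [0.4, -0.4, -0.2]
width: 0.0875
grip_force: 0.0
time: 3.1
ee_pos: [0.6753, -0.0413, 0.2618]
eef_rot: [0.979, 0.204, -0.0, 0.0]
ft_force: [-0.1, -0.1, -0.3]
width: 0.0871
grip_force: 0.0
[ 9.79006624e-01  2.03828141e-01 -2.85300312e-05  3.43207044e-04] [ 0.29  0.47 -0.44  1.22  0.19  1.49 -1.29] [ 0.067 -0.095  0.059] [array([392.14, 250.74]), array([389.9 , 313.32])] [array([115.36, 391.72])]
```

View pics/w1.png

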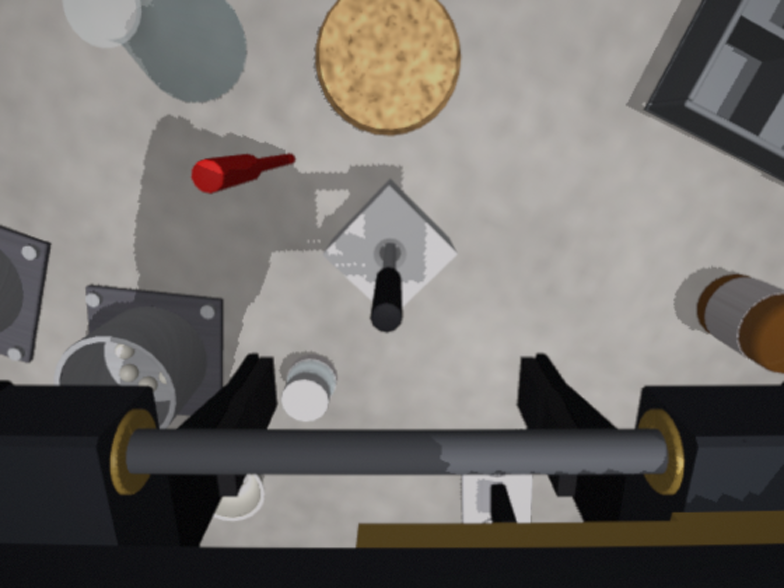

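The rod top is at (386,317) and the hole mouth at (390,252), close to the predictions. The red rod is clear of the fingers.

```bash
python3 - <<'E'
from h import *
s=sensors.read_state();q=lambda *p:(np.array(p)/1.4)
print(atz("wrist",q(386.5,317),.2,s),atz("wrist",q(390,252),.065,s),"holder corners mean",np.mean([atz("wrist",q(*p),.065,s) for p in[(390,182),(457,252),(326,252)]],0))
print(atz("wrist",q(457,252),.065,s)/2+atz("wrist",q(326,252),.065,s)/2)
print(togo((.6755,-.038,.146)))
E
```

```text
[ 0.6736 -0.0373  0.2   ] [ 0.6745 -0.0371  0.065 ] holder corners mean [ 0.6901     -0.03113333  0.065     ]
[ 0.6749  -0.03805  0.065  ]
[ 0.053 -0.104  3.859]
```

```bash
python3 -m crank '[[[0.03,-0.12,0.3],0],[[0,0,0.7],0],[[0,0,0.9],0],[[0,0,0.9],0],[[0,0,0.7],0],[[0,0,0.36],0],[[0,0,0],0],[[0,0,0],0]]' 1 45
python3 -m crank '[[[0,0,0],0],[[0,0,0],0],[[0,0,0],0],[[0,0,0],0],[[0,0,0],0],[[0,0,0],0],[[0,0,0],0],[[0,0,0],0]]' 0 45
```

```text
time: 4.15
ee_pos: [0.6755, -0.0366, 0.1468]
eef_rot: [0.979, 0.204, 0.001, 0.0]
ft_force: [-0.2, -0.9, 0.2]
width: 0.0872
grip_force: 0.0
time: 5.15
ee_pos: [0.675, -0.0366, 0.1458]
eef_rot: [0.979, 0.204, 0.0, 0.0]
ft_force: [0.7, 0.6, 0.3]
width: 0.0151
grip_force: 45.5
```

```bash
python3 -m crank '[[[0,0,-0.3],0],[[0,0,-0.7],0],[[0,0,-0.9],0],[[0,0,-0.9],0],[[0,0,-0.8],0],[[-0.1,-0.2,-0.4],0],[[-0.25,-0.5,0],0],[[-0.35,-0.7,0],0],[[-0.4,-0.8,0],0],[[-0.4,-0.8,0],0],[[-0.4,-0.8,0],0],[[-0.4,-0.8,0],0]]'
python3 -m crank '[[[-0.4,-0.8,0],0],[[-0.4,-0.8,0],0],[[-0.25,-0.4,0],0],[[-0.15,-0.2,0],0],[[0,0,0],0],[[0,0,0],0]]'
python3 - <<'E'
from h import *
s=snap("wrist","w2.png",(0,0,560,420,1.4))
t=vision.camera("top")[200:300,180:280];d=vision.camera("side")[130:240,190:300]
cv2.imwrite("pics/ts2.png",np.hstack([cv2.resize(t,(400,400)),cv2.resize(d,(400,400))])[:,:,::-1])
print(s["ee_pos"],s["width"],togo((.4925,.1145,s["ee_pos"][2])))
E
```

```text
time: 6.65
ee_pos: [0.5553, 0.063, 0.2655]
eef_rot: [0.979, 0.205, -0.0, 0.0]
ft_force: [-0.5, 0.4, -0.8]
width: 0.0149
grip_force: 45.0
time: 7.4
ee_pos: [0.4976, 0.1076, 0.2656]
eef_rot: [0.979, 0.204, -0.0, 0.0]
ft_force: [1.2, 0.4, 0.4]
width: 0.0151
grip_force: 45.0
[0.49759367 0.10761201 0.26561683] 0.015098170431878674 [-0.063 -0.267 -0.002]
```

View pics/w2.png

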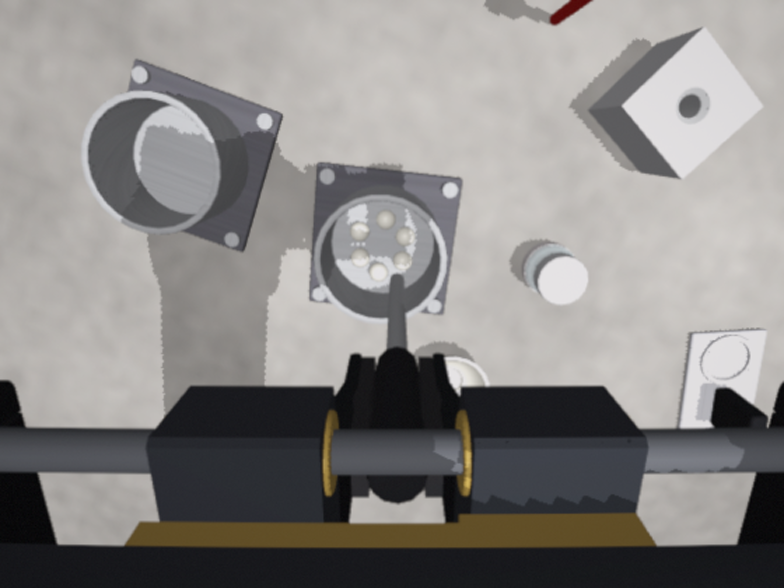

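View pics/ts2.png

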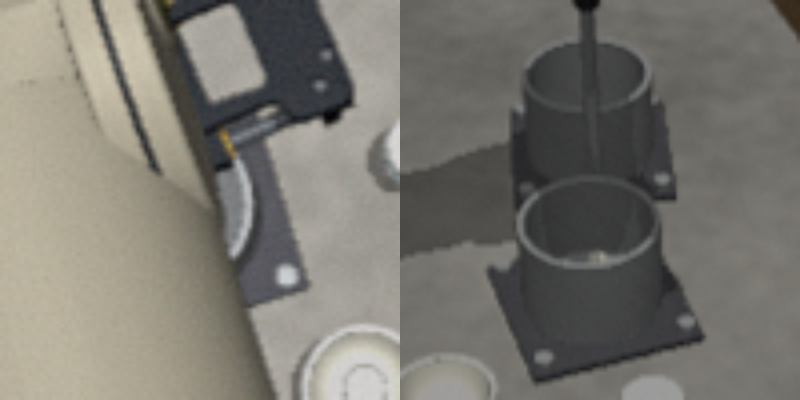

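The beaded jar's rim is centred near (381,257), spanning 315–446 by 194–321. The rod tip is at (397,278), and the holder hole is at (692,105).

```bash
python3 - <<'E'
from h import *
s=sensors.read_state();q=lambda *p:(np.array(p)/1.4)
e=np.array([atz("wrist",q(*p),.078,s) for p in[(315,257),(447,260),(383,194),(380,321)]])
print(e,e[:2].mean(0),e[2:].mean(0))
b=[atz("wrist",q(*p),.022,s) for p in[(386,219),(360,231),(405,236),(360,257),(402,260),(378,271)]]
print("beads",b,np.mean(b,0))
f=[atz("wrist",q(*p),.010,s) for p in[(327,176),(451,190),(320,294),(434,307)]];print("bolts",np.mean(f,0))
print("tip",atz("wrist",q(397,277),.13,s),"hole",atz("wrist",q(692,105),.065,s))
E
```

```text
[[0.4739 0.1607 0.078 ]
 [0.5094 0.0736 0.078 ]
 [0.534  0.1336 0.078 ]
 [0.4476 0.0993 0.078 ]] [0.49165 0.11715 0.078  ] [0.4908  0.11645 0.078  ]
beads [array([0.5104, 0.1225, 0.022 ]), array([0.4929, 0.1381, 0.022 ]), array([0.5038, 0.1028, 0.022 ]), array([0.4729, 0.1299, 0.022 ]), array([0.4844, 0.097 , 0.022 ]), array([0.4678, 0.1116, 0.022 ])] [0.4887     0.11698333 0.022     ]
bolts [0.488225 0.116075 0.01    ]
tip [0.4969 0.1071 0.13  ] hole [ 0.6728 -0.0364  0.065 ]
```

```bash
python3 -m crank '[[[-0.08,-0.37,0],0],[[0,0,0.3],0],[[0,0,0.6],0],[[0,0,0.7],0],[[0,0,0.7],0],[[0,0,0.7],0],[[0,0,0.5],0],[[0,0,0.2],0],[[0,0,0],0],[[0,0.2,0],0],[[0,0.25,0],0],[[0,0.25,0],0]]'
```

```text
time: 9.05
ee_pos: [0.4994, 0.0975, 0.155]
eef_rot: [0.979, 0.204, 0.0, 0.0]
ft_force: [-0.1, 0.5, -0.5]
width: 0.0152
grip_force: 45.0
```

```bash
python3 -m crank '[[[0.35,-0.09,0],0],[[0.26,-0.26,0],0],[[0.09,-0.35,0],0],[[-0.09,-0.35,0],0],[[-0.26,-0.26,0],0],[[-0.35,-0.09,0],0],[[-0.35,0.09,0],0],[[-0.26,0.26,0],0],[[-0.09,0.35,0],0],[[0.09,0.35,0],0],[[0.26,0.26,0],0],[[0.35,0.09,0],0]]'; python3 - <<'E'
from h import *
s=snap("wrist","w3.png",(160,60,400,240,3));print(s["joint_positions"].round(2))
E
```

```text
time: 10.55
ee_pos: [0.5, 0.0979, 0.1546]
eef_rot: [0.979, 0.204, 0.0, -0.0]
ft_force: [0.4, 0.1, -0.7]
width: 0.0146
grip_force: 45.0
[ 0.23  0.17 -0.55  1.83  0.1   1.17 -1.52]
```

View pics/w3.png

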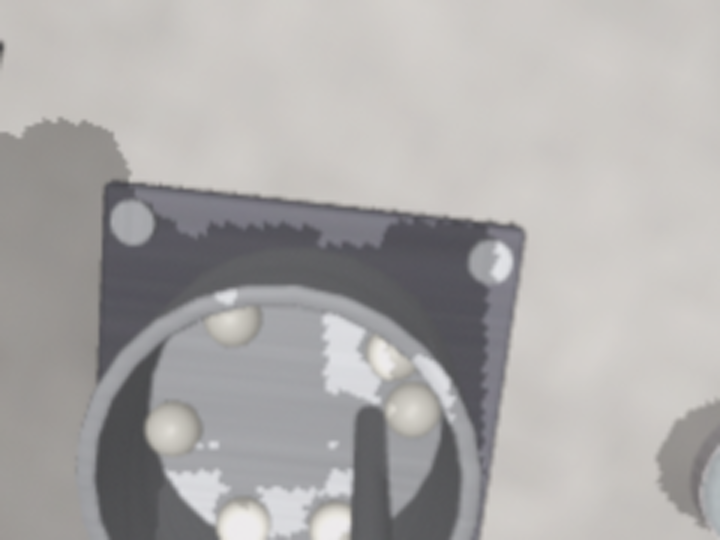

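After one turn all six beads are still in the jar and have been pushed outward to the wall. The rod is upright at about (370,420). I'll continue with turns two and three plus a bit extra.

```bash
A='x'; python3 -m crank '[[[0.35,-0.09,0],0],[[0.26,-0.26,0],0],[[0.09,-0.35,0],0],[[-0.09,-0.35,0],0],[[-0.26,-0.26,0],0],[[-0.35,-0.09,0],0],[[-0.35,0.09,0],0],[[-0.26,0.26,0],0],[[-0.09,0.35,0],0],[[0.09,0.35,0],0],[[0.26,0.26,0],0],[[0.35,0.09,0],0]]' | head -2
python3 -m crank '[[[0.35,-0.09,0],0],[[0.26,-0.26,0],0],[[0.09,-0.35,0],0],[[-0.09,-0.35,0],0],[[-0.26,-0.26,0],0],[[-0.35,-0.09,0],0],[[-0.35,0.09,0],0],[[-0.26,0.26,0],0],[[-0.09,0.35,0],0],[[0.09,0.35,0],0],[[0.26,0.26,0],0],[[0.35,0.09,0],0]]' | head -2
python3 -m crank '[[[0.35,-0.09,0],0],[[0.26,-0.26,0],0],[[0.09,-0.35,0],0],[[-0.09,-0.35,0],0],[[-0.2,-0.1,0],0],[[-0.2,0.15,0],0],[[-0.2,0.3,0],0],[[0,0,0],0],[[0,0,-0.3],0],[[0,0,-0.6],0],[[0,0,-0.9],0],[[0,0,-0.9],0]]'
python3 -m crank '[[[0,0,-0.7],0],[[0,0,-0.4],0],[[0,0,0],0],[[0,0,0],0]]'
python3 - <<'E'
from h import *
s=sensors.read_state();print(togo((.675,-.0366,s["ee_pos"][2])))
snap("side","s3.png",(190,100,390,250,4))
E
```

```text
time: 12.1
ee_pos: [0.5, 0.0979, 0.1547]
time: 13.6
ee_pos: [0.5, 0.0979, 0.1546]
time: 15.1
ee_pos: [0.491, 0.1181, 0.2379]
eef_rot: [0.979, 0.205, 0.001, -0.0]
ft_force: [1.0, -0.3, -0.4]
width: 0.0153
grip_force: 45.0
time: 15.6
ee_pos: [0.4905, 0.1176, 0.2681]
eef_rot: [0.979, 0.204, -0.001, 0.0]
ft_force: [-0.6, -0.5, -0.7]
width: 0.015
grip_force: 45.0
[ 3.580e+00  7.172e+00 -5.000e-03]
```

View pics/s3.png

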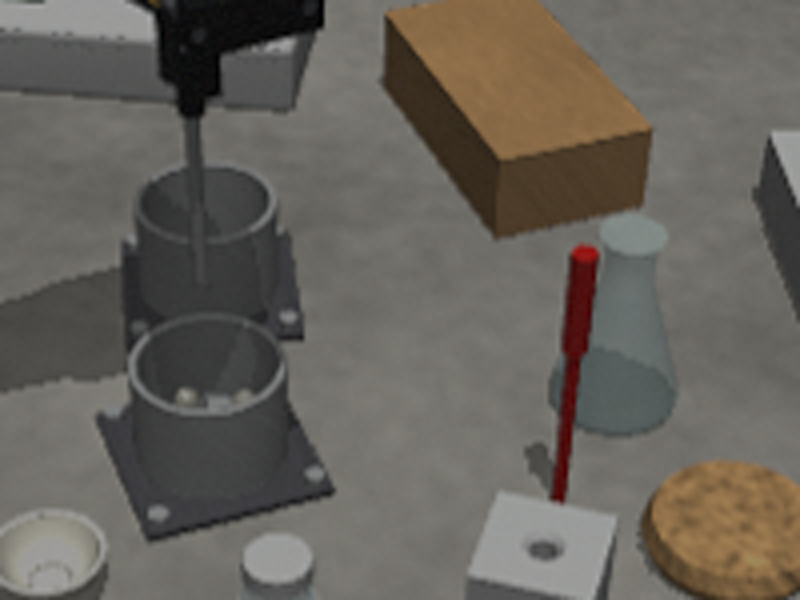

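The rod is still gripped upright with its tip at crop (203,283), and the beads are in the jar. Next I'll carry it back above the holder and check the tip against the hole.

```bash
python3 - <<'E'
from h import *
s=sensors.read_state();p=s["ee_pos"]
print(proj("side",(p[0],p[1],p[2]-.136)),(190+203/4,100+283/4))
E
python3 -m crank '[[[0.1,0.2,0],0],[[0.25,0.5,0],0],[[0.35,0.7,0],0],[[0.4,0.8,0],0],[[0.4,0.8,0],0],[[0.4,0.8,0],0],[[0.4,0.8,0],0],[[0.4,0.8,0],0],[[0.4,0.8,0],0],[[0.25,0.5,0],0],[[0.15,0.35,0],0],[[0.08,0.12,0],0]]'
python3 -m crank '[[[0,0,0.5],0],[[0,0,0.6],0],[[0,0,0.5],0],[[0,0,0],0],[[0,0,0],0]]'
python3 - <<'E'
from h import *
s=snap("side","s4.png",(260,170,400,275,5.7))
p=s["ee_pos"];print(p,togo((.675,-.0366,.1458)))
for q in((.675,-.0366,p[2]-.136),(.675,-.0366,.065)):print((proj("side",q)-[260,170])*5.7)
E
```

```text
[239.5 172.6] (240.75, 170.75)
time: 17.15
ee_pos: [0.6758, -0.0377, 0.2681]
eef_rot: [0.979, 0.204, -0.0, 0.0]
ft_force: [0.2, 0.7, -1.0]
width: 0.0153
grip_force: 45.0
time: 17.77
ee_pos: [0.6754, -0.0364, 0.2212]
eef_rot: [0.979, 0.204, 0.0, 0.0]
ft_force: [0.2, 0.3, -0.3]
width: 0.015
grip_force: 45.0
[ 0.67539111 -0.03640162  0.22122895] [-0.022 -0.004  2.524]
[375.63 341.43]
[371.64 379.05]
```

View pics/s4.png

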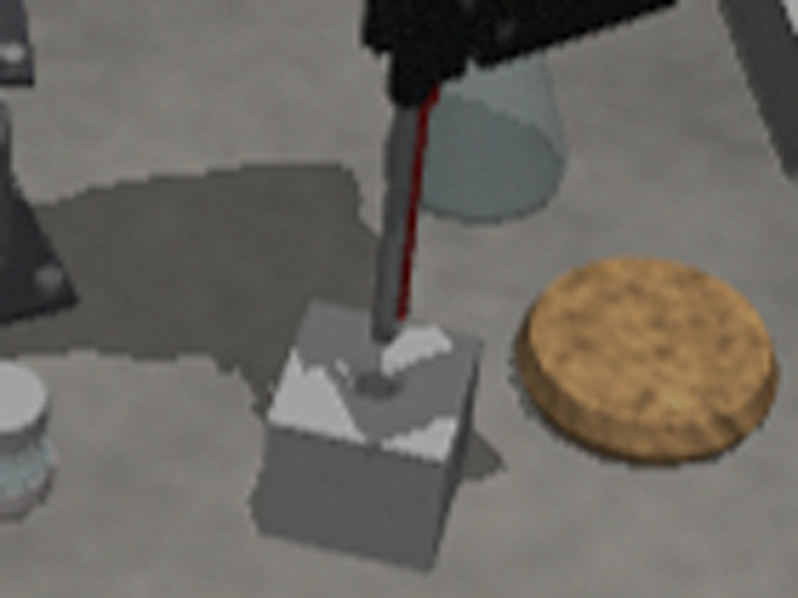

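The rod tip at (385,336) is above the hole at (378,383), lined up to about 1–2 mm. I'll insert it.

```bash
python3 -m crank '[[[-0.03,0,0.3],0],[[0,0,0.4],0],[[0,0,0.4],0],[[0,0,0],0]]'
python3 -m crank '[[[0,0,0.4],0],[[0,0,0.4],0],[[0,0,0.3],0],[[0,0,0.25],0],[[0,0,0],0],[[0,0,0],0]]'
```

```text
time: 18.32
ee_pos: [0.6737, -0.037, 0.186]
eef_rot: [0.979, 0.204, -0.001, -0.0]
ft_force: [-0.5, -0.6, 0.1]
width: 0.0152
grip_force: 45.0
time: 19.08
ee_pos: [0.6746, -0.0368, 0.1476]
eef_rot: [0.979, 0.204, 0.0, 0.0]
ft_force: [0.1, -0.8, -0.2]
width: 0.0154
grip_force: 45.0
```

```bash
python3 -m crank '[[[0,0,0.04],0],[[0,0,0],0],[[0,0,0],0],[[0,0,0],0],[[0,0,0],0],[[0,0,0],0],[[0,0,-0.3],0],[[0,0,-0.8],0],[[0,0,-0.9],0],[[0,0,-0.9],0],[[0,0,-0.7],0],[[0,0,-0.3],0]]' 1 45
python3 -m crank '[[[-0.4,0.16,0],-0.34],[[-0.8,0.32,0],0],[[-1,0.4,0],0],[[-1,0.4,0],0],[[-1,0.4,0],0],[[-1,0.4,0],0],[[-1,0.4,0],0],[[-1,0.4,0],0],[[-0.8,0.32,0],0],[[-0.5,0.2,0],0],[[-0.31,0.13,0],0],[[0,0,0],0]]'
python3 - <<'E'
from h import *
vision.camera
im=vision.camera("side")[140:280,250:400]
s=sensors.read_state();w=vision.camera("wrist")
cv2.imwrite("pics/w5.png",np.hstack([cv2.resize(w,(560,420)),cv2.resize(im,(240,224+196))])[:,:,::-1])
print(s["ee_pos"],proj("wrist",(.475,-.24,.061),s))
E
```

```text
time: 20.58
ee_pos: [0.6749, -0.0368, 0.265]
eef_rot: [0.979, 0.204, 0.001, 0.0]
ft_force: [-0.3, -0.7, -0.5]
width: 0.0867
grip_force: 0.0
time: 22.08
ee_pos: [0.484, -0.2486, 0.263]
eef_rot: [0.974, 0.227, 0.0, -0.0]
ft_force: [0.2, -1.0, 0.4]
width: 0.0872
grip_force: 0.0
[ 0.48440595 -0.24794816  0.26299778] [272.2 184.5]
```

View pics/w5.png

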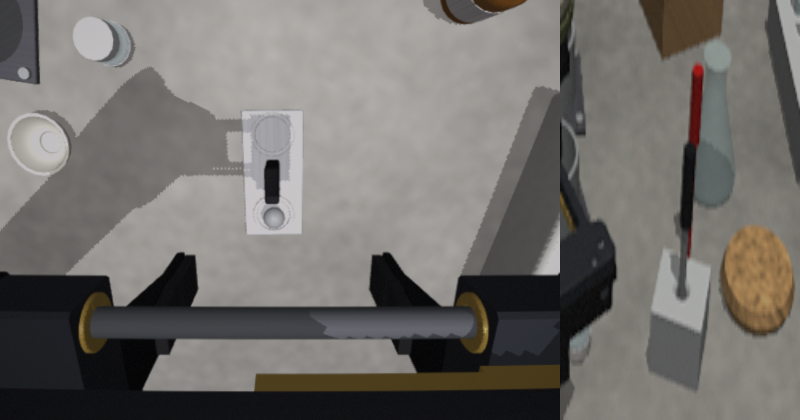

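The rod is back standing in its holder (inset). The tray is aligned with the tool, with the ball in its pocket at (274,217) and corners near (242,110), (302,110), (301,234) and (246,235).

```bash
python3 - <<'E'
from h import *
s=sensors.read_state()
c=np.array([atz("wrist",p,.006,s) for p in[(242,110),(302,110),(301.5,234),(246,235)]]);m=c.mean(0)
print(m,[np.degrees(np.arctan2(*(v)[1::-1])).round(1) for v in(c[0]-c[3],c[1]-c[2])])
print("pockets",atz("wrist",(272,135),.008,s),atz("wrist",(273.5,217),.019,s))
print("tool x ang",np.degrees(np.arctan2(*R.from_quat(s["eef_rot"]).as_matrix()[1::-1,0])))
print(togo((m[0],m[1],.043-r.pinch_z)),[proj("wrist",(m[0],m[1],z),s) for z in(.006,.061)])
E
```

```text
[ 0.473   -0.23995  0.006  ] [np.float64(26.3), np.float64(27.0)]
pockets [ 0.5153 -0.2184  0.008 ] [ 0.4306 -0.2617  0.019 ]
tool x ang 26.3778803703294
[-0.235 -0.402  7.957] [array([272.9, 175.5]), array([271.4, 186.5])]
```

```bash
python3 -m crank '[[[-0.1,-0.2,0.3],0],[[-0.11,-0.2,0.7],0],[[0,0,0.9],0],[[0,0,1],0],[[0,0,1],0],[[0,0,1],0],[[0,0,1],0],[[0,0,0.9],0],[[0,0,0.6],0],[[0,0,0.4],0],[[0,0,0.15],0],[[0,0,0],0]]'
python3 -m crank '[[[0,0,0],0],[[0,0,0],0],[[0,0,0],0],[[0,0,0],0],[[0,0,0],0],[[0,0,0],0],[[0,0,0],0],[[0,0,0],0]]' 0 20
python3 -m crank '[[[0,0,0],0],[[0,0,0],0]]' 0 50
```

```text
time: 23.68
ee_pos: [0.4733, -0.2406, 0.0248]
eef_rot: [0.974, 0.228, 0.0, 0.0]
ft_force: [0.5, -0.7, 0.1]
width: 0.087
grip_force: 0.0
time: 24.68
ee_pos: [0.4731, -0.2405, 0.0245]
eef_rot: [0.974, 0.228, -0.0, -0.0]
ft_force: [-0.5, -0.1, -1.6]
width: 0.0156
grip_force: 20.0
time: 24.92
ee_pos: [0.4731, -0.2406, 0.0246]
eef_rot: [0.974, 0.228, 0.0, 0.0]
ft_force: [-0.0, 0.8, 1.0]
width: 0.0158
grip_force: 50.0
```

```bash
python3 -m crank '[[[0,0,-0.05],0],[[0,0,-0.1],0],[[0,0,-0.2],0],[[0,0,-0.3],0],[[0,0,-0.4],0],[[0,0,-0.5],0],[[0,0,-0.5],0],[[0,0,-0.5],0],[[0,0,-0.5],0],[[0,0,-0.4],0],[[0,0,-0.25],0],[[0,0,-0.1],0]]'
python3 -m crank '[[[0.03,-0.04,0],0],[[0.06,-0.08,0],0],[[0.1,-0.14,0],0],[[0.14,-0.2,0],0],[[0.18,-0.25,0],0],[[0.2,-0.28,0],0],[[0.22,-0.31,0],0],[[0.24,-0.34,0],0],[[0.24,-0.34,0],0],[[0.24,-0.34,0],0],[[0.24,-0.34,0],0],[[0.24,-0.34,0],0]]'
python3 -m crank '[[[0.24,-0.34,0],0],[[0.24,-0.34,0],0],[[0.24,-0.34,0],0],[[0.24,-0.34,0],0],[[0.24,-0.34,0],0],[[0.24,-0.34,0],0],[[0.24,-0.34,0],0],[[0.24,-0.34,0],0],[[0.24,-0.34,0],0],[[0.24,-0.34,0],0],[[0.24,-0.34,0],0],[[0.24,-0.34,0],0]]'
python3 - <<'E'
from h import *
print(togo((.5338,.138,.14)),R.from_quat(sensors.read_state()["eef_rot"]).as_matrix()[:,0])
E
```

```text
time: 26.42
ee_pos: [0.4731, -0.2406, 0.1389]
eef_rot: [0.974, 0.228, 0.0, 0.0]
ft_force: [0.4, -0.1, -2.6]
width: 0.0154
grip_force: 50.0
time: 27.92
ee_pos: [0.4906, -0.1307, 0.1386]
eef_rot: [0.974, 0.228, 0.0, 0.0]
ft_force: [-0.5, -0.1, -1.9]
width: 0.0155
grip_force: 50.0
time: 29.42
ee_pos: [0.5138, 0.0173, 0.1385]
eef_rot: [0.974, 0.228, 0.0, 0.0]
ft_force: [-0.1, -0.5, -2.4]
width: 0.0159
grip_force: 50.0
[ 2.382 -3.311 -0.049] [8.96391379e-01 4.43263459e-01 3.99172845e-05]
```

```bash
python3 -m crank '[[[0.24,-0.34,0],0],[[0.24,-0.34,0],0],[[0.24,-0.34,0],0],[[0.24,-0.34,0],0],[[0.24,-0.34,0],0],[[0.24,-0.34,0],0],[[0.22,-0.31,0],0],[[0.2,-0.27,0],0],[[0.18,-0.24,0],0],[[0.14,-0.18,0],0],[[0.1,-0.13,0],0],[[0.06,-0.08,0],0]]'
python3 -m crank '[[[0.04,-0.05,0],0],[[0,0,0],0],[[0,0,0],0],[[0,0,0],0],[[0,0,0],0],[[0,0,0],0]]'
python3 - <<'E'
from h import *
s=sensors.read_state();w=vision.camera("wrist");d=vision.camera("side")[110:240,190:320]
cv2.imwrite("pics/w6.png",np.hstack([cv2.resize(w[140:350,180:390],(400,400)),cv2.resize(d,(400,400))])[:,:,::-1])
print(s["ee_pos"],togo((.5338,.138,.14)),s["joint_vel"].round(3))
for q in((.4908,.1166,.119),(.4908,.1166,.132),(.5338,.138,.119)):print((proj("wrist",q,s)-[180,140])*400/210,(proj("side",q)-[190,110])*400/130)
E
```

```text
time: 30.92
ee_pos: [0.5334, 0.1351, 0.1385]
eef_rot: [0.974, 0.228, -0.0, 0.0]
ft_force: [0.6, -0.1, -1.5]
width: 0.0159
grip_force: 50.0
time: 31.68
ee_pos: [0.5337, 0.1368, 0.1385]
eef_rot: [0.974, 0.228, 0.0, 0.0]
ft_force: [-0.1, -0.2, -2.4]
width: 0.0159
grip_force: 50.0
[0.53374434 0.13682334 0.13854427] [ 0.019 -0.034 -0.049] [-0.001  0.002 -0.001 -0.    -0.002 -0.001 -0.002]
[193.14285714 354.85714286] [153.84615385 206.76923077]
[192.95238095 381.71428571] [152.92307692 193.23076923]
[192.38095238 213.14285714] [209.23076923 188.        ]
```

View pics/w6.png

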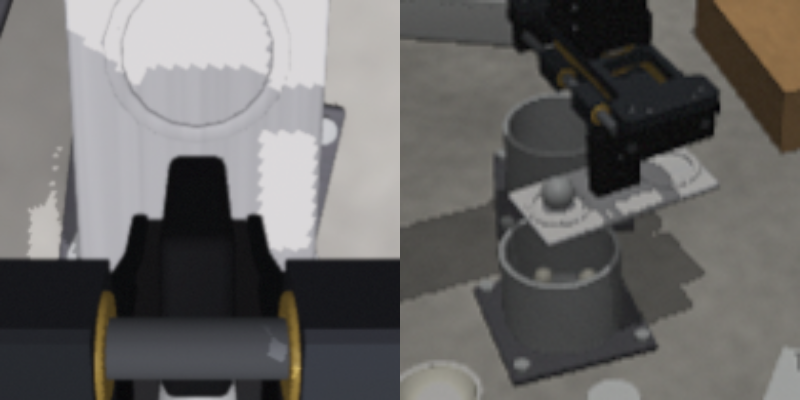

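The ball sits in its pocket at (557,195), with the pocket ring centred near (557,205) against a prediction of (554,207). The empty pocket is at (197,50) in the wrist crop. I'll check level from both pockets.

```bash
python3 - <<'E'
from h import *
s=sensors.read_state();p=s["ee_pos"];M=R.from_quat(s["eef_rot"]).as_matrix();X=M[:,0];Y=-M[:,1]
for z in(.112,.12,.128):
    q=np.array([p[0],p[1],z])
    print(z,[((proj("side",q+X*a)-[190,110])*400/130+[400,0]).round() for a in(.048,-.048)],"corners",[((proj("side",q+X*a+Y*b)-[190,110])*400/130+[400,0]).round() for a,b in((-.075,.035),(-.075,-.035),(.075,-.035),(.075,.035))],"wrist",(proj("wrist",q+X*.048,s)-[180,140])*400/210)
E
```

```text
0.112 [array([663., 178.]), array([554., 215.])] corners [array([502., 201.]), array([543., 252.]), array([715., 191.]), array([670., 145.])] wrist [195.80952381  46.0952381 ]
0.12 [array([663., 170.]), array([554., 207.])] corners [array([502., 193.]), array([542., 243.]), array([716., 183.]), array([670., 137.])] wrist [195.80952381  51.42857143]
0.128 [array([663., 161.]), array([553., 198.])] corners [array([501., 185.]), array([542., 235.]), array([716., 174.]), array([670., 129.])] wrist [195.61904762  57.14285714]
```

```bash
python3 -c "
from bench import r
print(r.close_job())"
```

```text
the job is handed in; nothing more can be done
None
```

The job is handed in at about 32 s of the 72 s allowed: the beads got just over three full turns and stayed in the jar, the rod is back in its holder, and the tray is held still and level to about 1° with the ball's pocket over the grinding jar, about 3.5 cm above the rim.

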